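# Unlock the photometer's tube carriage at its eccentric cam and push it home

### The arm

A 7-joint arm with a two-finger parallel gripper is mounted at the origin on the work surface. World frame = base frame: x ahead of the robot, y to its left, z up, the work surface at z = 0. Lengths are in mm, angles in rad, forces in N, time in s.
With the tool pointing down it reaches from about 400 to 925 mm from the base axis. Payload 5.6 kg.
Tool frame: the origin (TCP) lies at the very end of the fingers, on their centre line; the grasp point (between the pads) lies 19 mm behind it; z points along the fingers, y is the direction in which the jaws open and shut (so a half turn about z gives the same grasp; the last joint's range is limited). The gripper opens to 85 mm and grips with 20 to 120 N. Pads are 22 mm wide; open, the fingers measure 114 mm over their backs; the gripper's body (76 mm by 85 mm) begins 54 mm behind the grasp point. The pads swing forward as they close: fully open they stand 13 mm farther back than shut.
Start: joints at [-1.392, 0.468, -0.012, 1.603, 0.006, 1.071, -0.056], TCP at [143.032, 634.074, 231.29] pointing down, gripper open.
Joint ranges: [-2.53, 2.53], [-0.31, 2.02], [-1.57, 1.55], [0.28, 2.44], [-1.29, 4.43], [0.15, 1.84], [-2.92, 2.92]. Speed limits (rad/s): [2.57, 2.57, 3.14, 3.14, 3.14, 3.14, 3.14].

### API

Orientations are given as [roll, pitch, yaw] about the fixed x, y, z axes, in that order (R = Rz(yaw) Ry(pitch) Rx(roll)).
In Python, from plant import r, cams gives the robot as it stands.
- The arm moves only by the tool play_rows, never from a script. Its argument "targets" is text: rows parted by semicolons, each of 5 numbers parted by spaces: the shift along the tool's x, y, z in mm, then the turn about the tool's z in degrees, then the gripper's target within -1 to 1 (shut at 1, half-way at 0, fully open at -1). A call has 1 to 10 rows; each row shifts and turns the commanded pose from where the row before left it, along the tool's axes as they then stand; what a row does not reach is not made up. A row lasts 1/8 s, in which the tool goes at most 62.5 mm and 10.7 degrees, less where a joint would pass 70% of its speed; a pose out of reach is approached as far as the arm can. A call is refused whole if a number of a shift passes 62.5 or a number of a turn 10.7, either way. A call with a gripper value outside its range is refused whole. The fingers move at their own pace and stop on an object; "force" is the grip in N (left out, the last holds). Time passes only in rows, so rows that do not move let the fingers close. It gives the time, the measured TCP pose, the force and the opening at its end, in the units of the state.
- r.get_state(): the state, without advancing time (a new reading comes with each control period).
- cams.camera(name): name is "side" or "top"; returns (picture, depth): 420x560x3 uint8, red, green, blue; 420x560 float32, mm along the optical axis (not along the pixel's ray), 0 where there is no reading.
- cams.get_calibration(name): a dict with "vfov" (degrees; the focal length in pixels is half the picture's height over the tangent of half this angle, whatever the lens; pixels are square), "cx", "cy" (the principal point, pixels), "world_from_camera" (4x4, takes a point from camera to world coordinates). Camera axes: x right, y down, z forward; pixel columns grow to the right and rows downward; lengths in mm; the calibration is good to about 2 mm. A picture is of the moment at which its call begins. get_calibration takes no time and is no camera call.
- r.finish_job(): hands the job in, once; it reports no verdict.
The state is a dict: "time_s": time; "q": joint angles; "qvel": joint speeds; "joint_torque": joint torques, N m; "tcp_pos": TCP position; "orientation": TCP orientation; "contact_force": force on the tool from outside, world axes, zero at the start; "moment": the same for the moment, N m; "finger_gap": finger opening in mm.
Only numpy, scipy, OpenCV 4.12 (cv2) and the standard library are available. Lean on these libraries where they do the work, as an engineer would, in place of code of your own. Each camera call takes 0.05 s, during which the arm holds its last target.

### The job

The tube carriage of the bench photometer is held out in its loading position by an eccentric lock. Without gripping anything, push the orange-tipped lever round with a fingertip until the brass cam has its low point at the carriage, then push the carriage's black end plate gently forward until it is fully home, flush with the mouth of the measuring chamber. Lift nothing: the three capped tubes ride along standing in their wells, and everything else on the bench stays where it is.

Things in the scene. Friction and masses are not known exactly. Their poses are not given: they have to be found in the camera images.
- reader: the bench photometer, fixed: grey base plate 310 x 190 x 8 mm, cream measuring chamber 170 mm long, 92 mm wide, 107 mm high, an olive box 150 mm wide, 120 mm high round the chamber's far end. Origin: on the bench, on the carriage's centre line, 30 mm before the chamber's mouth. +x is the way the carriage is pushed in, z up, the cam stands on the +y side. Extent x -100 to 208, y -68 to 122 mm
- mouth (a point): centre of the chamber's open mouth (76 mm wide, top at 97 mm), in the plane of the chamber's front face, 60 mm above the bench; axes as reader
- push_face (a point): the point to push: in the white pad (44 x 36 mm) on the outer face of the carriage's black end plate, 78 mm above the bench; axes as reader (push along its +x). The plate is 68 mm wide, 8 mm thick and reaches from 12 to 95 mm above the bench; 80 mm before it are free above the base plate. The tubes begin 51 mm behind its outer face, tops 91 mm above the bench
- carriage: the tube carriage (black end plate, aluminium follower block with a roller, grey block with three tube wells); when it is out its origin and axes are those of reader, and it slides along +x
- carriage_travel (a joint): how far the carriage is pushed in, m: 0 out (start), 0.105 fully home against its stop with the end plate flush with the mouth. It slides with about 2.5 N of friction and stays where it is left. While the cam is locked it moves at most about 6 mm before its follower roller meets the cam: do not force it
- cam_angle (a joint): angle of cam and lever, rad: 0 the locked end stop, 2.84 the other end stop, where the cam's low point faces the carriage; grows clockwise seen from above; starts at 0.1 to 0.7. The lever sweeps from beside the end plate outwards (towards +y of reader) and round to lie beside the chamber. Friction 0.22 N m, 3 to 4 N at the lever; it stays where it is left
- cam: the eccentric cam with its lever; origin on its vertical axis at bench level, at (-8, 52) mm in reader. Brass disc 48 mm across, 10 mm off centre, 22 to 38 mm above the bench (red dot at its high point, white at its low), a steel spindle, and a black hub 24 mm across, top at 118 mm, that carries the lever
- lever_end (a point): centre of the orange ball at the lever's end (20 mm across), 74 mm from the cam's axis and 114 mm above the bench. From the hub to the ball runs a black round bar 15 mm thick, its centre line 110 mm above the bench half way. Seen from above it points from the cam's axis to this point. A fingertip ending 100 mm above the bench meets the bar and passes over end plate and tubes
- tube1: capped tube, 12 mm across, green cap 16 mm across, 77 mm tall, loose in a well 36 mm deep of the carriage, the one nearest the end plate; origin at its foot, 14 mm above the bench, z up along it
- tube2: the middle tube, as tube1, 24 mm farther in
- tube3: the third tube, as tube1, 48 mm farther in
- rack: bystander: blue rack of tubes, 75 x 170 mm, 83 mm high; origin at its underside
- wash_bottle: bystander: white bottle with red cap, 60 mm across, 150 mm tall; origin at its underside
- jar: bystander: clear specimen jar with yellow lid, 60 mm across, 70 mm tall; origin at its underside
- tip_box: bystander: grey pipette-tip box with clear lid, 87 x 122 mm, 63 mm high; origin at its underside
- marker: bystander: marker pen lying on the bench, 125 mm long, 15 mm thick; origin at its underside

How it is judged (in metres and radians):
On the way, in this order (a step that is already met when the one before it is completed fails the run):
1. the cam is turned to its low point while the carriage is still out (value of joint cam_angle above 2.55 rad and value of joint carriage_travel below 0.012 m), for 0.2 s.
2. the carriage is pushed fully home (value of joint carriage_travel above 0.101 m and value of joint cam_angle above 2.55 rad), for 0.2 s.
At the end, for the whole second after the job is handed in: The carriage is at rest within 4 mm of its inner stop, the cam within 0.29 rad (17 degrees) of its low-point stop, the three tubes stand in their wells (foot raised less than 8 mm, tilt under 0.2 rad), and no bystander is more than 20 mm from where it stood (all of step 2 and velocity of joint carriage_travel between -0.01 and 0.01 m/s and height (world z) of each of tube1, tube2, tube3 below 0.022 m and angle between each of tube1, tube2, tube3's own z axis and vertical below 0.2 rad and distance of each of rack, wash_bottle, jar, tip_box, marker from where it was at the start of the episode below 0.02 m); the robot touches nothing.
It fails at once if a tube is lifted in or out of its well (height (world z) of any of tube1, tube2, tube3 above 0.026 m).
It fails at once if the cam's lever or the carriage is gripped or forced (over 38 N) (contact force between the fingers and cam above 38 N or contact force between the fingers and carriage above 38 N).
It fails at once if the carriage is slammed in (faster than 0.4 m/s) (velocity of joint carriage_travel above 0.4 m/s).
It fails at once if a bystander is lifted, pushed away or tipped (distance of any of rack, wash_bottle, jar, tip_box, marker from where it was at the start of the episode above 0.03 m or angle between any of wash_bottle, jar's own z axis and vertical above 0.4 rad).
It also fails if it takes over 48 s, if anything falls off the work surface, if the arm or the gripper's body presses on something with over 40 N, if the wrist force passes 120 N, or if a joint passes its speed limit or range.

## Working session

There is one attempt and no reset: what is moved stays moved. The work goes in short steps, Python scripts to look and compute and a tool call to move; the robot and the scene stay as the last step left them, time stands still between calls to the robot, and variables do not carry over. Pictures are saved under pics/ and viewed, and the job is handed in when it is done.

Besides the shell and the picture viewer there is one more tool, called by a JSON object that holds its "name" and its "arguments", one argument or row to a line. play_rows: Moves the arm, as the interface text tells. Its arguments: {"type":"object","properties":{"targets":{"type":"string"},"force":{"type":"number"}},"required":["targets"]}

```bash
mkdir -p pics; ls
python3 - <<'E'
from plant import r,cams
import cv2
for n in ("side","top"):
    p,d=cams.camera(n); cv2.imwrite(f"pics/{n}0.png",p[:,:,::-1])
    import numpy as np
    np.save(f"{n}_d0.npy",d); print(cams.get_calibration(n))
print(r.get_state())
E
```

```text
pics
{'vfov': 57.55287293874106, 'cx': 279.8317031105427, 'cy': 204.22443706499695, 'world_from_camera': array([[-8.66980422e-01, -3.62357259e-01,  3.42114257e-01,
         2.61862201e+02],
       [-4.98004910e-01,  6.04723246e-01, -6.21531098e-01,
         5.62764676e+02],
       [ 1.83318615e-02, -7.09229873e-01, -7.04738909e-01,
         7.38652404e+02],
       [ 0.00000000e+00,  0.00000000e+00,  0.00000000e+00,
         1.00000000e+00]])}
{'vfov': 48.28503311978521, 'cx': 279.025788345456, 'cy': 197.28129135723321, 'world_from_camera': array([[-8.84275244e-03, -9.92699199e-01,  1.20291753e-01,
         4.10215131e+02],
       [-9.99930819e-01,  7.84515790e-03, -8.76418120e-03,
         3.28867286e+01],
       [ 7.75648786e-03, -1.20360931e-01, -9.92699896e-01,
         1.40783857e+03],
       [ 0.00000000e+00,  0.00000000e+00,  0.00000000e+00,
         1.00000000e+00]])}
{'time_s': 0.1, 'q': array([-1.39197575,  0.46827842, -0.01161891,  1.60353608,  0.00599408,
        1.07140974, -0.05630619]), 'qvel': array([-0.00127316, -0.00176069,  0.00075885, -0.00533101,  0.00065204,
        0.00079757,  0.00019834]), 'joint_torque': array([ 1.05140301e-03, -5.33510721e+01,  2.17024342e-02, -2.51964587e+01,
        1.14904359e-02,  4.32680827e-03,  5.20627680e-06]), 'tcp_pos': array([142.9457404 , 633.56803587, 230.43864968]), 'orientation': array([-3.13999907e+00,  1.03197055e-04,  2.91971306e+00]), 'contact_force': array([-0.32248314,  0.05549678,  0.10021701]), 'moment': array([ 0.04358473, -0.00387654, -0.0372399 ]), 'finger_gap': 85.63867971739529}
```

View pics/side0.png

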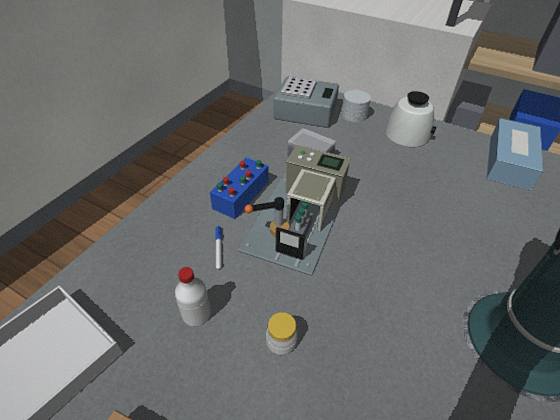

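View pics/top0.png

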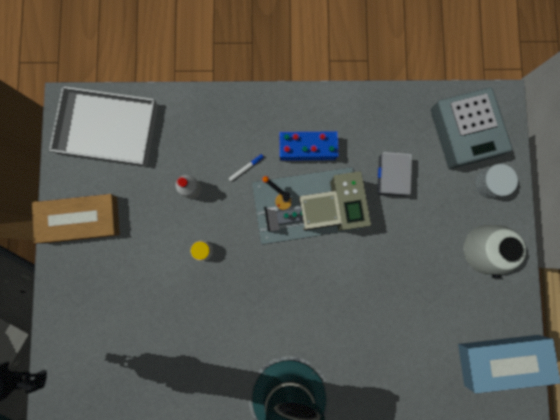

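```bash
cat > h.py <<'E'
import numpy as np,cv2
from plant import r,cams
def cal(n):
    c=cams.get_calibration(n);return 210/np.tan(np.radians(c['vfov']/2)),c['cx'],c['cy'],c['world_from_camera']
def pix2z(n,u,v,z):
    f,cx,cy,T=cal(n); d=T[:3,:3]@np.array([(u-cx)/f,(v-cy)/f,1]); o=T[:3,3]; return o+d*(z-o[2])/d[2]
def proj(n,p):
    f,cx,cy,T=cal(n); c=T[:3,:3].T@(np.asarray(p,float)-T[:3,3]); return c[0]/c[2]*f+cx,c[1]/c[2]*f+cy
def snap(n,k,box=None,s=6):
    p,d=cams.camera(n); im=p[:,:,::-1].copy()
    if box: x0,y0,x1,y1=box; im=cv2.resize(im[y0:y1,x0:x1],None,fx=s,fy=s,interpolation=cv2.INTER_CUBIC)
    cv2.imwrite(f"pics/{k}.png",im); return p,d
E
python3 - <<'E'
import cv2
a=cv2.imread('pics/top0.png')[155:255,240:380]; cv2.imwrite('pics/t0c.png',cv2.resize(a,None,fx=5.7,fy=5.7,interpolation=2))
a=cv2.imread('pics/side0.png')[140:280,200:370]; cv2.imwrite('pics/s0c.png',cv2.resize(a,None,fx=4.2,fy=4.2,interpolation=2))
E
```

```text
(no output)
```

View pics/t0c.png

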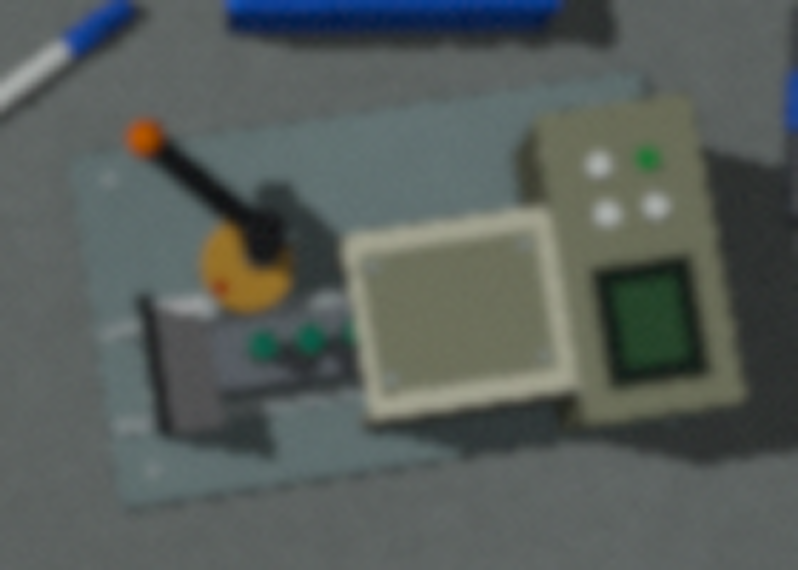

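View pics/s0c.png

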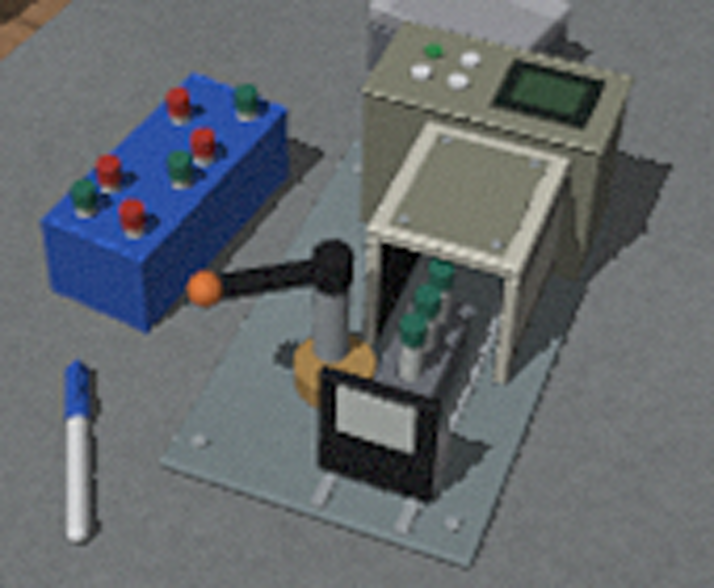

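```bash
cat > fit.py <<'E'
from h import *
from scipy.optimize import least_squares
T=lambda u,v:("top",240+u/5.7,155+v/5.7); S=lambda u,v:("side",200+u/4.2,140+v/4.2)
obs=[(T(75,160),(-100,122,8)),(T(125,508),(-100,-68,8)),(T(345,240),(30,46,107)),(T(370,422),(30,-46,107)),
(T(265,233),(-8,52,118)),(S(162,462),(-100,122,8)),(S(470,567),(-100,-68,8)),(S(368,235),(30,46,107)),(S(512,270),(30,-46,107)),(S(333,258),(-8,52,118))]
def w(p,q): 
    c,s=np.cos(p[2]),np.sin(p[2]); return np.array([p[0]+c*q[0]-s*q[1],p[1]+s*q[0]+c*q[1],q[2]])
f=lambda p:np.concatenate([np.array(proj(o[0],w(p,q)))-o[1:] for o,q in obs])
s=least_squares(f,[550,0,-1.5],loss='soft_l1'); print(s.x); print(f(s.x).reshape(-1,2).round(1))
p=s.x
def inv(q): 
    c,s=np.cos(p[2]),np.sin(p[2]); d=q[:2]-p[:2]; return c*d[0]+s*d[1],-s*d[0]+c*d[1]
b=[T(145,138),S(204,288)]
for o in b: print('ball',inv(pix2z(*o,114)),pix2z(*o,114))
for o in [T(145,298),T(163,432),S(320,370),S(440,405)]: print('plate top',inv(pix2z(*o,95)))
print('cam axis',w(p,(-8,52,118)))
E
python3 fit.py
```

```text
[519.88277166 -12.31121427  -1.42621758]
[[-2.  -0.8]
 [-1.4  0.6]
 [-1.2 -0.6]
 [-0.4 -0.1]
 [-0.8  0. ]
 [-0.5 -0.7]
 [ 0.9 -0.8]
 [ 0.2 -2.2]
 [ 2.5 -0.2]
 [ 0.6 -1.5]]
ball (np.float64(-56.38806350617224), np.float64(107.52284150527771)) [618.15965025  58.97995128 114.        ]
ball (np.float64(-58.062642457896715), np.float64(109.04204202911777)) [619.42173454  60.85593853 114.        ]
plate top (np.float64(-68.27140370382544), np.float64(31.53413260065883))
plate top (np.float64(-69.41172611890032), np.float64(-35.15399919248584))
plate top (np.float64(-73.40492688185726), np.float64(34.49386608111867))
plate top (np.float64(-72.01470452699476), np.float64(-32.89676337150555))
cam axis [570.18763463   3.0972497  118.        ]
```

```bash
cat > go.py <<'E'
import sys
from h import *
P=np.array([519.9,-12.3,-1.426])
def W(x,y):
    c,s=np.cos(P[2]),np.sin(P[2]); return np.array([P[0]+c*x-s*y,P[1]+s*x+c*y])
def R(q):
    c,s=np.cos(P[2]),np.sin(P[2]); d=np.array(q[:2])-P[:2]; return np.array([c*d[0]+s*d[1],-s*d[0]+c*d[1]])
def need(xy,z,yawdeg):
    s=r.get_state(); p=s['tcp_pos']; y=s['orientation'][2]
    d=np.array([*xy,z])-p; X=np.array([np.cos(y),np.sin(y)]); Y=np.array([np.sin(y),-np.cos(y)])
    print('tool shift',(X@d[:2]).round(1),(Y@d[:2]).round(1),(-d[2]).round(1),'turn',((np.degrees(y)-yawdeg+180)%360-180).round(1),'tcp',p.round(1),'reader',R(p).round(1),'F',s['contact_force'].round(1),s['time_s'])
E
python3 - <<'E'
from go import *
a=np.radians(131); d=np.array([np.cos(a),np.sin(a)]); n=np.array([-d[1],d[0]])
st=np.array([-8,52])+48*d+32*n; print(st,W(*st)); need(W(*st),230,131-81.7+90)
for q in [(185,183,150),(201,250,70),(310,145,83),(247,168,15),(395,174,63)]: print(pix2z('top',*q).round(),R(pix2z('top',*q)).round())
E
```

```text
[-63.64153996  67.23217092] [577.24571291  60.3765411 ]
tool shift -549.8 -463.6 0.4 turn 28.0 tcp [142.9 633.6 230.4] reader [-693.5 -279.8] F [-0.3  0.1  0.1] 0.1
[604. 276. 150.] [-273.  124.]
[424. 244.  70.] [-267.  -58.]
[722. -70.  83.] [ 86. 192.]
[669. 116.  15.] [-106.  166.]
[ 639. -318.   63.] [319.  74.]
```

{"name": "play_rows", "arguments": {
  "targets": "-46 -39 0 0 1;-46 -39 0 0 1;-46 -39 0 0 1;-46 -39 0 0 1;-46 -39 0 0 1;-46 -39 0 0 1;-46 -39 0 0 1;-46 -39 0 0 1;-46 -39 0 0 1;-46 -39 0 0 1",
  "force": 20
}}

```text
time_s: 1.35
tcp_pos: [506.7, 150.8, 231.3]
orientation: [3.141, -0.0, 2.92]
contact_force: [-0.1, 0.8, -0.3]
finger_gap: -0.3
```

{"name": "play_rows", "arguments": {
  "targets": "-30 -24 0 0 1;-30 -24 0 0 1;-30 -26 0 0 1;0 0 0 9 1;0 0 0 9 1;0 0 0 10 1;0 0 0 0 1;0 0 0 0 1"
}}

```text
time_s: 2.35
tcp_pos: [577.3, 60.6, 231.1]
orientation: [-3.141, -0.0, 2.434]
contact_force: [1.0, -1.0, 0.2]
finger_gap: 0.0
```

Run:
```python
from go import *
need((577.2,60.4),96,139.3); print(r.get_state()['finger_gap'],r.get_state()['q'].round(2))
snap('side','s1',(200,100,370,280),4)
```

```text
tool shift -0.1 -0.2 135.1 turn 0.2 tcp [577.3  60.6 231.1] reader [-63.8  67.3] F [ 1.  -1.   0.2] 2.35
0.046526243124817165 [-0.49  0.36  0.42  1.8  -0.17  1.02  0.85]
```

View pics/s1.png

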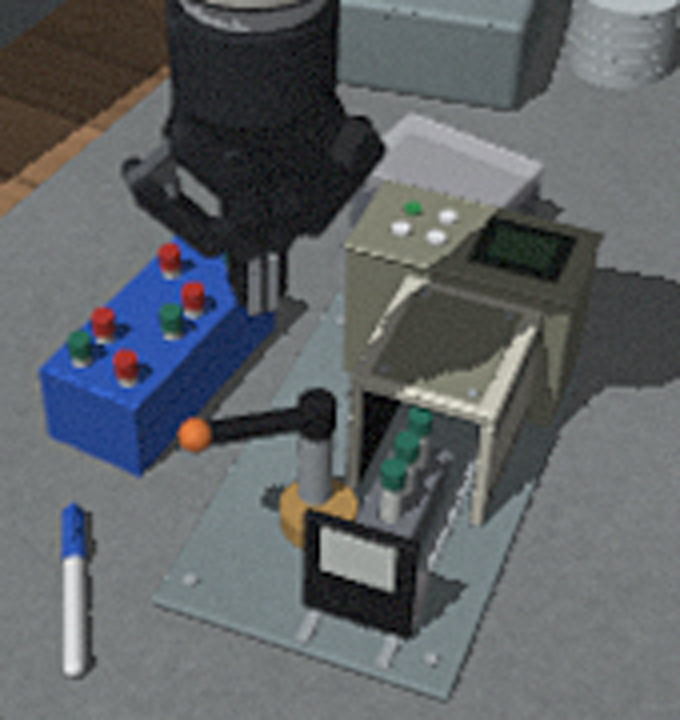

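{"name": "play_rows", "arguments": {
  "targets": "0 0 30 0 1;0 0 35 0 1;0 0 30 0 1;0 0 0 0 1;0 0 0 0 1"
}}

```text
time_s: 3.02
tcp_pos: [578.3, 60.4, 137.4]
orientation: [3.14, 0.001, 2.432]
contact_force: [0.1, -0.6, 0.6]
finger_gap: 0.0
```

Run:
```python
from go import *
need((577.2,60.4),96,139.3)
snap('side','s2',(200,130,370,280),4.5)
snap('top','t2',(240,155,380,255),5.5)
```

```text
tool shift 0.8 -0.7 41.4 turn 0.0 tcp [578.3  60.4 137.4] reader [-63.5  68.2] F [ 0.1 -0.6  0.6] 3.025
```

View pics/s2.png

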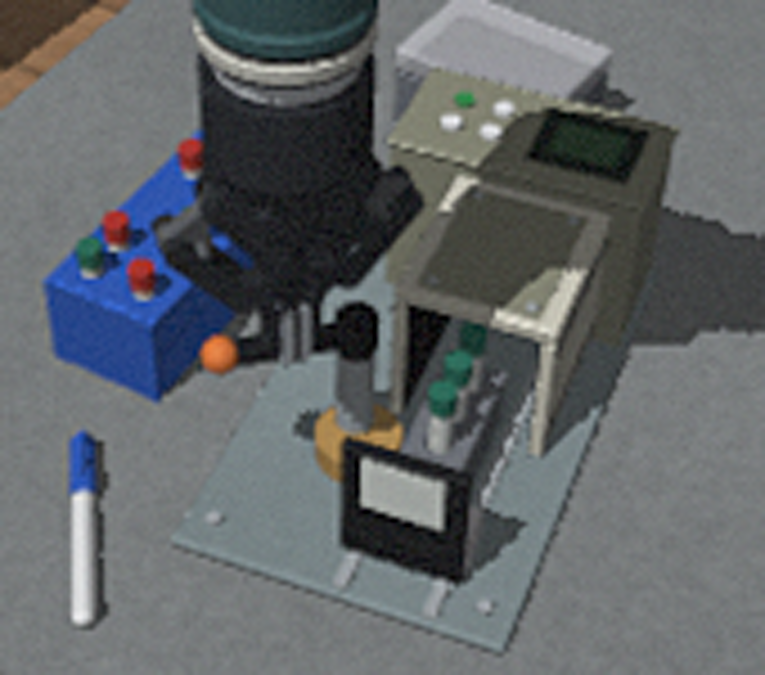

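View pics/t2.png

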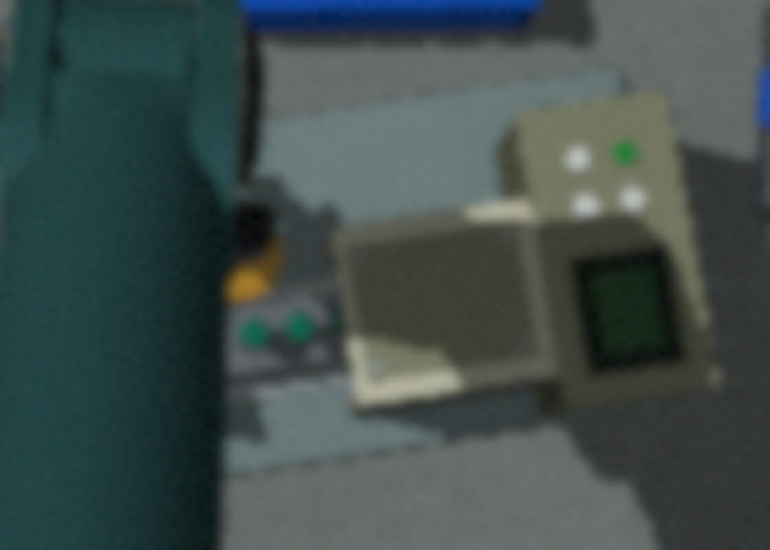

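Run:
```python
from go import *
p=r.get_state()['tcp_pos'];u=proj('side',p);print((u[0]-200)*4.5,(u[1]-130)*4.5)
for z in (118,):
  q=W(-8,52);u=proj('side',[*q,118]);print((u[0]-200)*4.5,(u[1]-130)*4.5)
```

```text
286.9955256748942 349.50063763024116
359.25084208986067 314.7424972476846
```

{"name": "play_rows", "arguments": {
  "targets": "1 0 20 0 1;0 0 20 0 1;0 0 0 0 1;0 0 0 0 1"
}}

```text
time_s: 3.62
tcp_pos: [577.1, 61.0, 96.7]
orientation: [3.141, 0.001, 2.431]
contact_force: [-0.1, 0.2, -0.4]
finger_gap: 0.1
```

Run:
```python
from go import *
need((577.2,60.4),96,139.3)
snap('side','s3',(200,130,370,280),4.5)
```

```text
tool shift -0.5 -0.4 0.7 turn -0.0 tcp [577.1  61.   96.7] reader [-64.3  67.2] F [-0.1  0.2 -0.4] 3.625
```

View pics/s3.png

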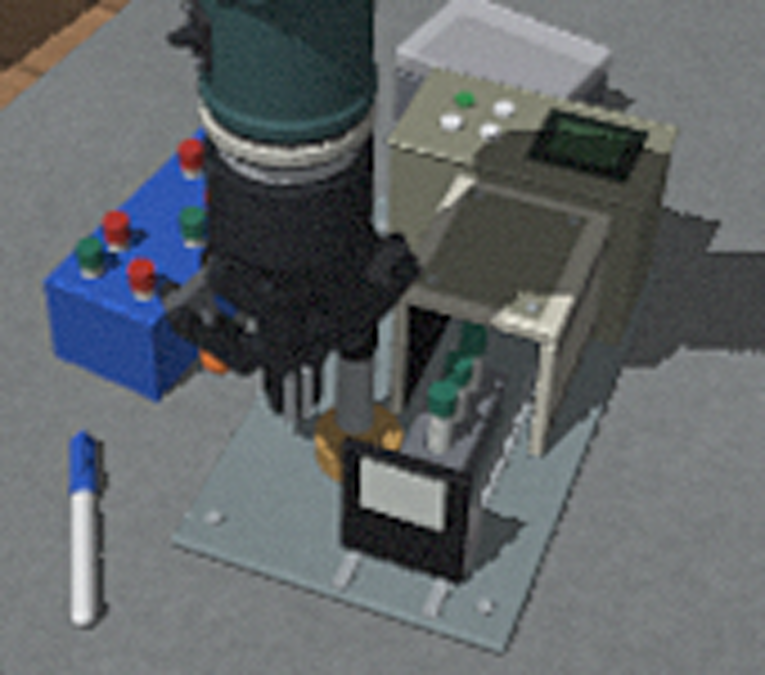

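{"name": "play_rows", "arguments": {
  "targets": "-4 0 0 0 1;-4 0 0 0 1;-3 0 0 0 1;-3 0 0 0 1;-3 0 0 0 1;0 0 0 0 1"
}}

```text
time_s: 4.42
tcp_pos: [589.0, 50.8, 96.2]
orientation: [-3.141, -0.002, 2.432]
contact_force: [-2.7, 3.1, 2.5]
finger_gap: 0.1
```

{"name": "play_rows", "arguments": {
  "targets": "-4.3 1.4 0 5 1;-4.3 1.4 0 5 1;-4.3 1.4 0 5 1;-4.3 1.4 0 5 1;-4.3 1.4 0 5 1;-4.3 1.4 0 5 1;-4.3 1.4 0 5 1;-4.3 1.4 0 5 1"
}}

```text
time_s: 5.42
tcp_pos: [615.7, 28.8, 96.0]
orientation: [-3.14, -0.002, 1.731]
contact_force: [-4.6, 3.9, 1.8]
finger_gap: -0.2
```

Run:
```python
from go import *
need((577.2,60.4),96,139.3)
snap('side','s4',(200,130,370,280),4.5)
```

```text
tool shift 37.4 -32.9 0.0 turn -40.1 tcp [615.7  28.8  96. ] reader [-26.8 100.7] F [-4.6  3.9  1.8] 5.425
```

View pics/s4.png

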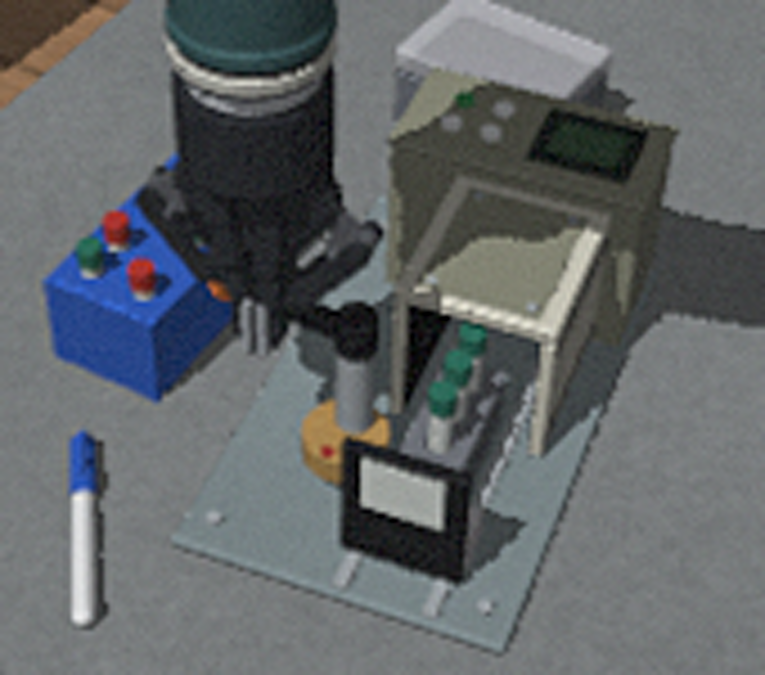

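{"name": "play_rows", "arguments": {
  "targets": "-4.3 1.4 0 5 1;-4.3 1.4 0 5 1;-4.3 1.4 0 5 1;-4.3 1.4 0 5 1;-4.3 1.4 0 5 1;-4.3 1.4 0 5 1;-4.3 1.4 0 5 1;-4.3 1.4 0 5 1"
}}

```text
time_s: 6.48
tcp_pos: [622.8, -5.3, 96.0]
orientation: [-3.14, -0.002, 1.034]
contact_force: [-0.5, 5.2, 0.4]
finger_gap: 0.1
```

Run:
```python
from go import *
need((577.2,60.4),96,139.3)
snap('side','s5',(200,130,370,280),4.5)
```

```text
tool shift 33.1 -72.8 0.0 turn -80.1 tcp [622.8  -5.3  96. ] reader [  7.9 102.9] F [-0.5  5.2  0.4] 6.475
```

View pics/s5.png

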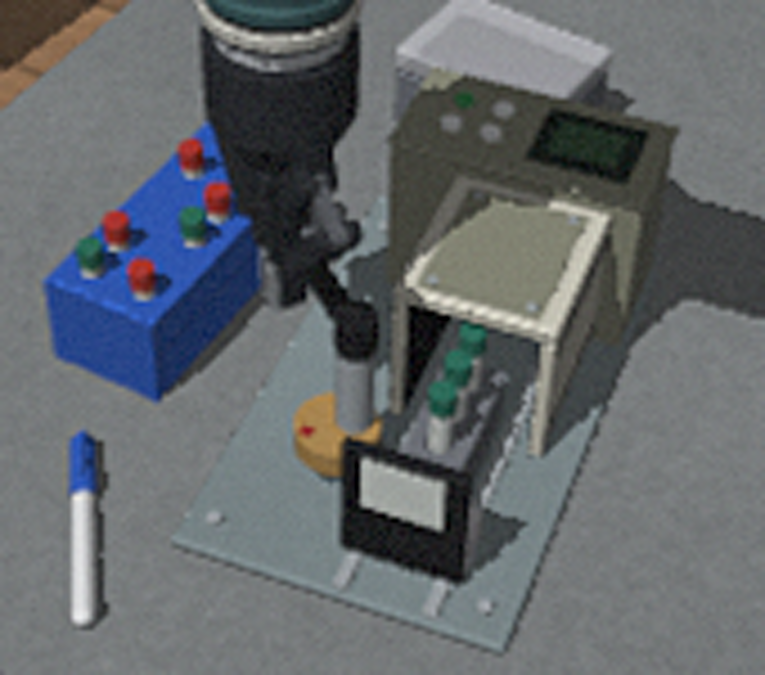

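{"name": "play_rows", "arguments": {
  "targets": "-4.3 1.4 0 5 1;-4.3 1.4 0 5 1;-4.3 1.4 0 5 1;-4.3 1.4 0 5 1;-4.3 1.4 0 5 1;-4.3 1.4 0 5 1;-2.6 0.9 0 3 1;0 0 0 0 1"
}}

```text
time_s: 7.52
tcp_pos: [610.7, -32.7, 96.4]
orientation: [3.142, -0.002, 0.46]
contact_force: [1.7, 4.5, -1.3]
finger_gap: 0.3
```

Run:
```python
from go import *
need((577.2,60.4),96,139.3)
snap('side','s6',(200,130,370,280),4.5)
snap('top','t6',(240,155,380,255),5.5)
```

```text
tool shift 11.4 -98.3 0.4 turn -112.9 tcp [610.7 -32.7  96.4] reader [33.3 86.9] F [ 1.7  4.5 -1.3] 7.525
```

View pics/s6.png

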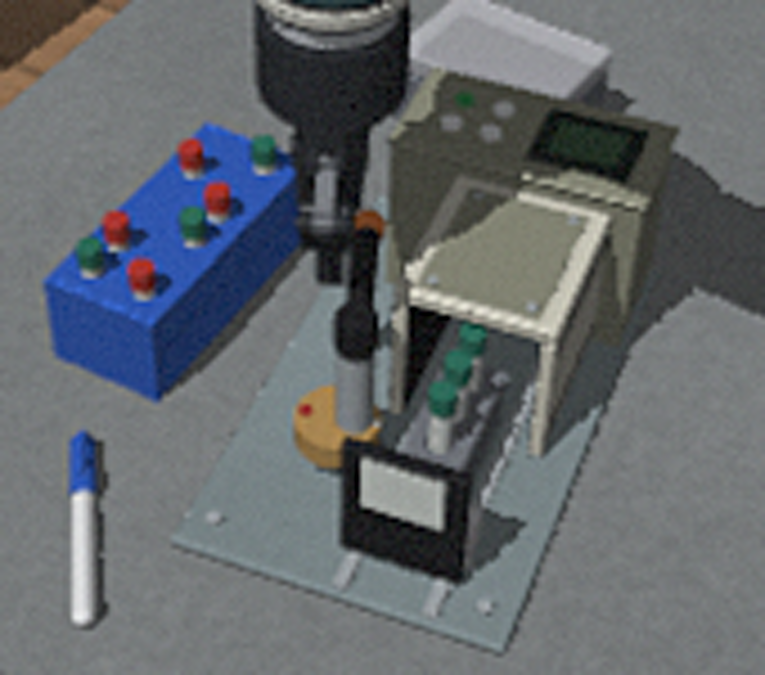

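View pics/t6.png

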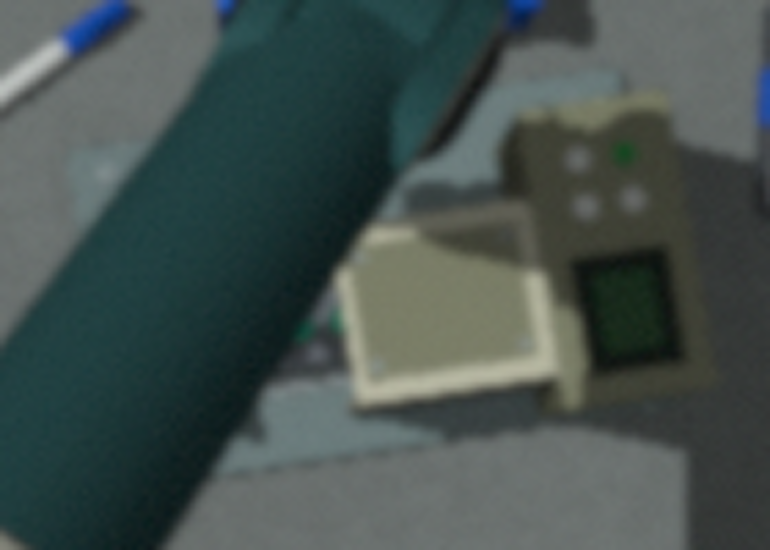

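{"name": "play_rows", "arguments": {
  "targets": "-2.5 0.8 0 3 1;-2.5 0.8 0 3 1;-2.5 0.8 0 3 1;0 0 0 0 1"
}}

```text
time_s: 8.12
tcp_pos: [605.0, -38.0, 96.5]
orientation: [-3.142, -0.003, 0.303]
contact_force: [3.3, 5.2, -1.3]
finger_gap: -0.2
```

{"name": "play_rows", "arguments": {
  "targets": "-1.7 0.6 0 2 1;0 0 0 0 1"
}}

```text
time_s: 8.38
tcp_pos: [605.0, -38.4, 96.6]
orientation: [3.141, -0.005, 0.269]
contact_force: [7.0, 5.5, -4.2]
finger_gap: -0.4
```

{"name": "play_rows", "arguments": {
  "targets": "-1.7 0.6 0 2 1;0 0 0 0 1"
}}

```text
time_s: 8.62
tcp_pos: [605.0, -38.8, 96.8]
orientation: [3.141, -0.008, 0.235]
contact_force: [11.5, 5.4, -7.1]
finger_gap: 0.1
```

Run:
```python
from go import *
need((577.2,60.4),96,139.3)
snap('side','s7',(230,150,330,250),6.0)
```

```text
tool shift -3.9 -103.0 0.8 turn -125.8 tcp [605.  -38.8  96.8] reader [38.5 80.4] F [11.5  5.4 -7.1] 8.625
```

View pics/s7.png

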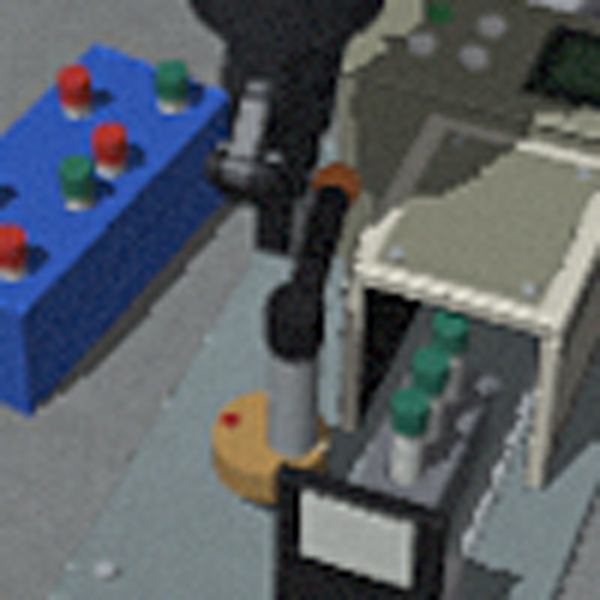

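Run:
```python
from go import *
hub=R(pix2z('side',230+294/6,150+308/6,118)); ball=R(pix2z('side',230+336/6,150+184/6,114)); red=R(pix2z('side',230+231/6,150+420/6,38))
for a in (ball,red):
  for c in (hub,np.array([-8,52])):
    d=a-c; print(a.round(1),c.round(1),np.hypot(*d).round(1),np.degrees(np.arctan2(d[1],d[0])).round(1))
red0=R(pix2z('top',240+221/5.7,155+287/5.7,38)); d=red0-R(pix2z('top',240+265/5.7,155+235/5.7,118));print(red0,np.degrees(np.arctan2(d[1],d[0])))
```

```text
[65.3 64.5] [-13.1  52.1] 79.4 9.0
[65.3 64.5] [-8 52] 74.4 9.7
[-8.5 80.6] [-13.1  52.1] 28.9 81.0
[-8.5 80.6] [-8 52] 28.6 91.1
[-29.01558282  36.99717598] -149.34053499291977
```

{"name": "play_rows", "arguments": {
  "targets": "4 0 0 0 1;8 0 0 0 1;10 0 0 0 1;0 0 -30 0 1;0 0 -40 0 1;0 0 -30 0 1;0 0 0 0 1"
}}

```text
time_s: 9.55
tcp_pos: [623.7, -37.3, 198.6]
orientation: [3.14, -0.004, 0.232]
contact_force: [-0.2, 0.0, -1.1]
finger_gap: 0.3
```

Run:
```python
from go import *
q=W(-75-11-35,0);print(q); need(q,197,98.3)
snap('side','s8',(230,150,330,250),6.0)
```

```text
[502.4408022  107.43377306]
tool shift -84.8 -168.7 1.6 turn -85.0 tcp [623.7 -37.3 198.6] reader [39.7 99.1] F [-0.2  0.  -1.1] 9.55
```

View pics/s8.png

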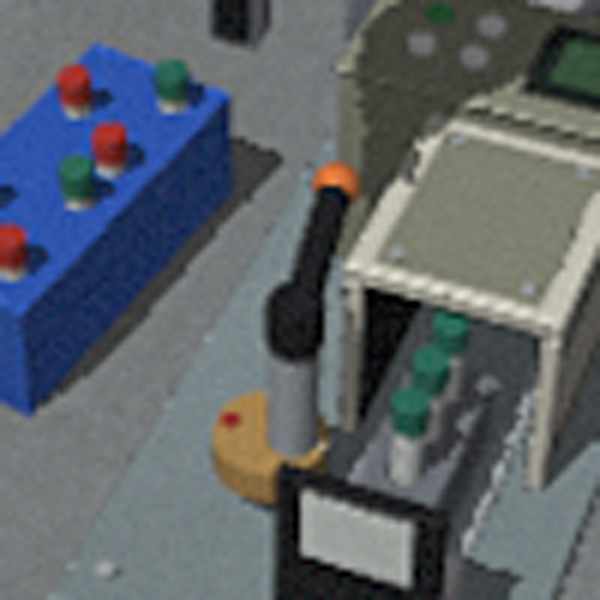

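{"name": "play_rows", "arguments": {
  "targets": "-21 -42 0 0 1;-21 -42 0 0 1;-21 -42 0 0 1;-22 -43 0 0 1;0 0 0 0 1;0 0 0 0 1"
}}

```text
time_s: 10.35
tcp_pos: [500.5, 108.2, 195.8]
orientation: [3.141, 0.0, 0.232]
contact_force: [-0.7, 1.3, 0.5]
finger_gap: -0.1
```

{"name": "play_rows", "arguments": {
  "targets": "0 0 0 -10.6 1;0 0 0 -10.6 1;0 0 0 -10.6 1;0 0 0 -10.6 1;0 0 0 -10.6 1;0 0 0 -10.6 1;0 0 0 -10.6 1;0 0 0 -10.6 1;0 0 0 0 1;0 0 0 0 1"
}}

```text
time_s: 11.6
tcp_pos: [500.9, 107.3, 196.1]
orientation: [-3.142, 0.001, 1.707]
contact_force: [0.2, -1.1, 0.1]
finger_gap: 0.1
```

Run:
```python
from go import *
need((502.4,107.4),76,98.3);print(r.get_state()['q'])
snap('side','s9',(200,130,370,280),4.5)
snap('top','t9',(220,155,380,255),5)
```

```text
tool shift -0.1 1.5 120.1 turn -0.5 tcp [500.9 107.3 196.1] reader [-121.1   -1.6] F [ 0.2 -1.1  0.1] 11.6
[-0.90359794  0.3305607   0.76007148  2.00842813 -0.28651956  0.9097608
  0.14355111]
```

View pics/s9.png

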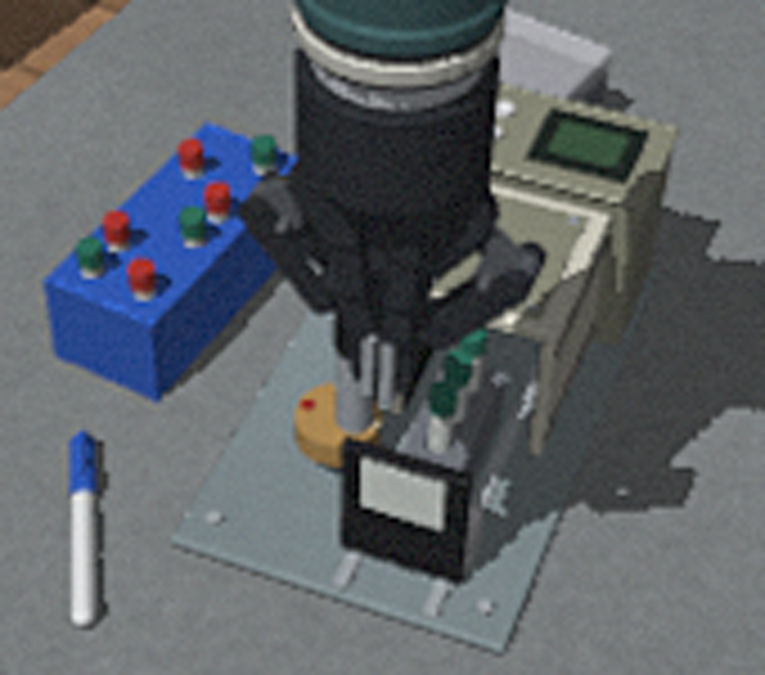

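View pics/t9.png

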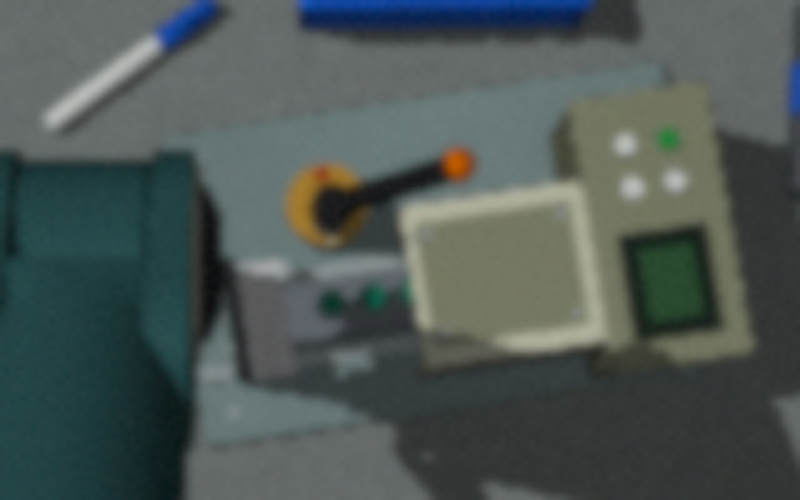

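{"name": "play_rows", "arguments": {
  "targets": "0 1.5 30 -0.5 1;0 0 40 0 1;0 0 20 0 1;0 0 0 0 1;0 0 0 0 1"
}}

```text
time_s: 12.32
tcp_pos: [502.6, 108.7, 107.0]
orientation: [3.14, 0.0, 1.72]
contact_force: [-0.5, -0.4, 0.2]
finger_gap: -0.3
```

Run:
```python
from go import *
need((502.4,107.4),76,98.3)
snap('side','s10',(200,130,370,280),4.5)
```

```text
tool shift -1.3 -0.4 31.0 turn 0.2 tcp [502.6 108.7 107. ] reader [-122.3    0.4] F [-0.5 -0.4  0.2] 12.325
```

View pics/s10.png

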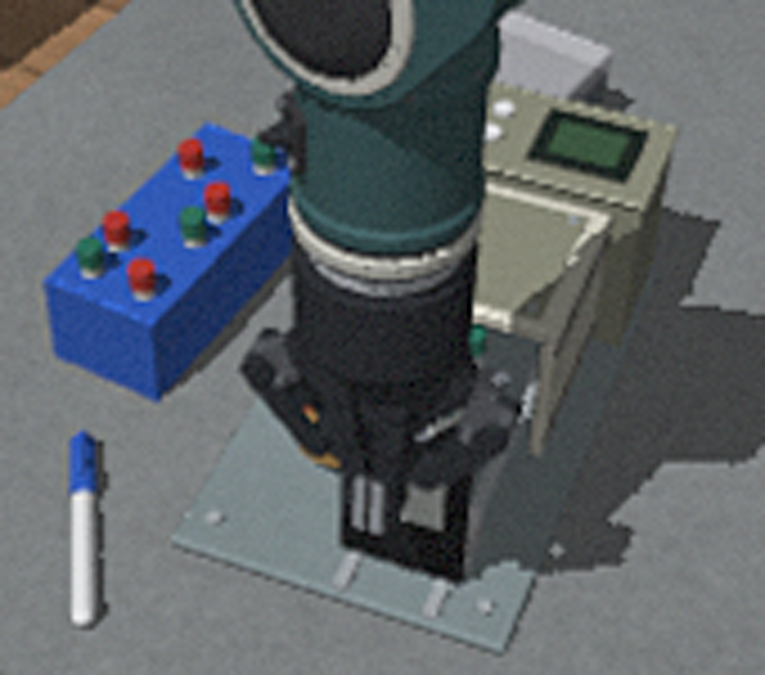

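Run:
```python
from go import *
for y in (40,55,65):
  for z in (130,150,170,190,210):
    u=proj('side',[*W(-122,y),z]); print(y,z,((u[0]-200)*4.5).round(),((u[1]-130)*4.5).round())
```

```text
40 130 294.0 460.0
40 150 293.0 432.0
40 170 293.0 402.0
40 190 293.0 371.0
40 210 292.0 339.0
55 130 264.0 451.0
55 150 264.0 422.0
55 170 263.0 393.0
55 190 262.0 362.0
55 210 261.0 330.0
65 130 245.0 445.0
65 150 244.0 416.0
65 170 242.0 386.0
65 190 241.0 356.0
65 210 240.0 324.0
```

{"name": "play_rows", "arguments": {
  "targets": "0 0 14 0 1;0 0 13 0 1;-8 0 0 0 1;-8 0 0 0 1;-6 0 0 0 1;-4 0 0 0 1;-3 0 0 0 1;0 0 0 0 1"
}}

```text
time_s: 13.38
tcp_pos: [506.3, 80.0, 79.4]
orientation: [3.141, -0.0, 1.72]
contact_force: [-0.6, -0.6, 0.7]
finger_gap: -0.2
```

Run:
```python
from go import *
need(W(-86,0),80,98.3)
snap('side','s11',(230,150,330,280),4.5)
snap('top','t11',(220,155,380,255),5)
```

```text
tool shift -7.3 0.1 -0.6 turn 0.3 tcp [506.3  80.   79.4] reader [-93.3  -0.1] F [-0.6 -0.6  0.7] 13.375
```

View pics/s11.png

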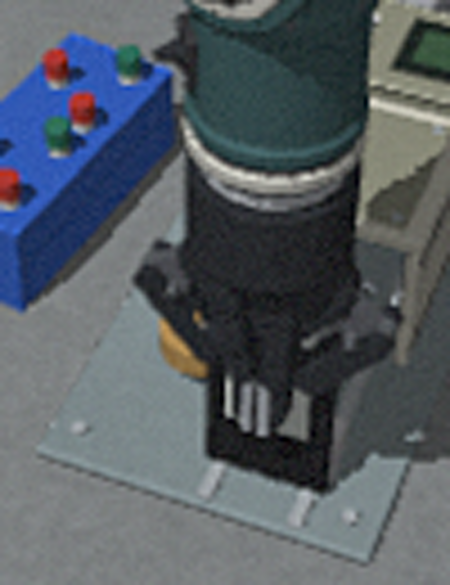

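Fingertip centred on the pad. Push gently.

{"name": "play_rows", "arguments": {
  "targets": "-3 0 0 0 1;-3 0 0 0 1;-2 0 0 0 1;-2 0 0 0 1;-2 0 0 0 1;0 0 0 0 1"
}}

```text
time_s: 14.22
tcp_pos: [508.1, 68.1, 79.3]
orientation: [3.142, 0.0, 1.72]
contact_force: [-0.2, 1.0, 0.8]
finger_gap: -0.0
```

Run:
```python
from go import *
need(W(19,0),80,98.3)
```

```text
tool shift -100.2 -0.4 -0.7 turn 0.3 tcp [508.1  68.1  79.3] reader [-81.2  -0.1] F [-0.2  1.   0.8] 14.225
```

{"name": "play_rows", "arguments": {
  "targets": "-3 0 0 0 1;-3 0 0 0 1;-3 0 0 0 1;-3 0 0 0 1;-3 0 0 0 1;-3 0 0 0 1"
}}

```text
time_s: 14.98
tcp_pos: [510.7, 50.2, 79.3]
orientation: [-3.141, -0.0, 1.721]
contact_force: [-0.5, 2.6, 1.8]
finger_gap: 0.1
```

Run:
```python
from go import *
need(W(19,0),80,98.3)
snap('side','s12',(230,150,330,280),4.5)
snap('top','t12',(220,155,380,255),5)
```

```text
tool shift -82.2 -0.3 -0.7 turn 0.3 tcp [510.7  50.2  79.3] reader [-63.2  -0.1] F [-0.5  2.6  1.8] 14.975
```

View pics/s12.png

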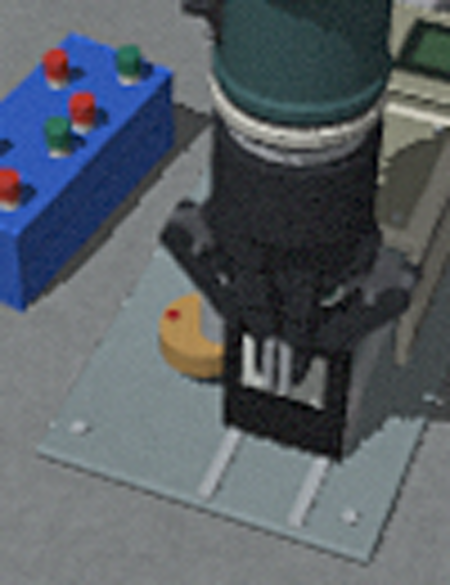

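View pics/t12.png

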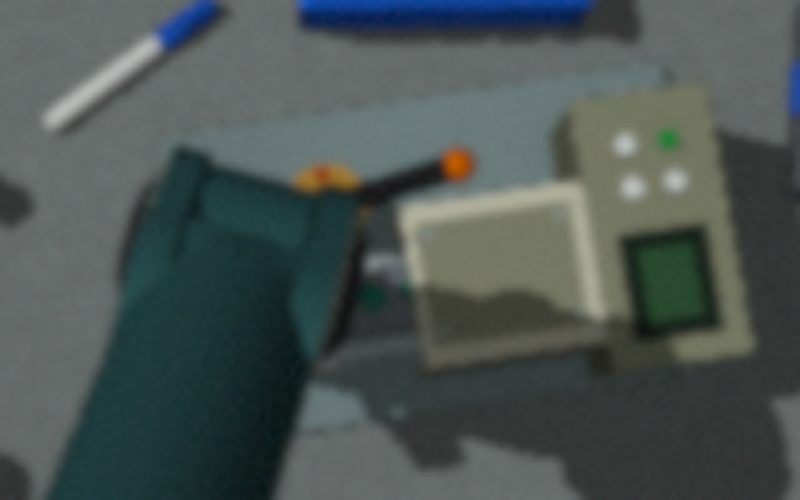

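{"name": "play_rows", "arguments": {
  "targets": "-4 0 0 0 1;-5 0 0 0 1;-5 0 0 0 1;-5 0 0 0 1;-5 0 0 0 1;-5 0 0 0 1"
}}

```text
time_s: 15.82
tcp_pos: [514.9, 21.4, 79.2]
orientation: [-3.141, -0.0, 1.721]
contact_force: [-2.2, 2.4, 1.3]
finger_gap: 0.1
```

{"name": "play_rows", "arguments": {
  "targets": "-4 0 0 0 1;-4 0 0 0 1;-4 0 0 0 1;-4 0 0 0 1;-4 0 0 0 1;-4 0 0 0 1"
}}

```text
time_s: 16.58
tcp_pos: [518.6, -2.2, 79.2]
orientation: [-3.141, -0.0, 1.721]
contact_force: [-2.2, 2.9, 1.4]
finger_gap: -0.5
```

Run:
```python
from go import *
need(W(19,0),80,98.3)
snap('side','s13',(230,130,350,260),4.5)
```

```text
tool shift -29.1 -0.3 -0.8 turn 0.3 tcp [518.6  -2.2  79.2] reader [-10.1   0.1] F [-2.2  2.9  1.4] 16.575
```

View pics/s13.png

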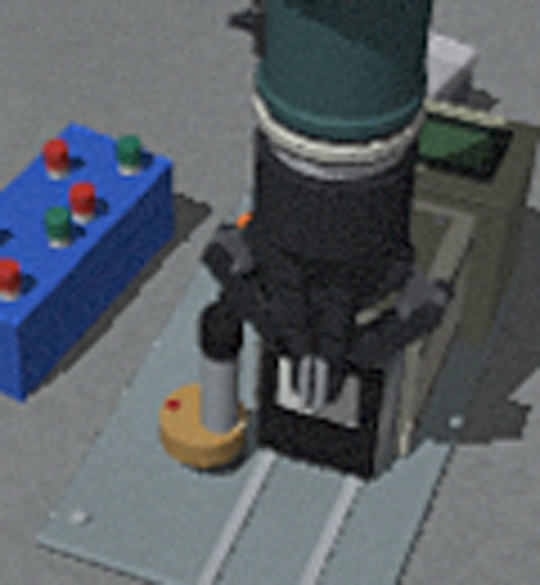

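{"name": "play_rows", "arguments": {
  "targets": "-4 0 0 0 1;-4 0 0 0 1;-3 0 0 0 1;-3 0 0 0 1;-3 0 0 0 1;-2 0 0 0 1;-2 0 0 0 1"
}}

```text
time_s: 17.5
tcp_pos: [521.7, -22.9, 79.3]
orientation: [-3.141, -0.0, 1.721]
contact_force: [-1.1, 2.5, 0.2]
finger_gap: -0.3
```

{"name": "play_rows", "arguments": {
  "targets": "-2 0 0 0 1;-2 0 0 0 1;0 0 0 0 1"
}}

```text
time_s: 17.88
tcp_pos: [522.6, -27.1, 79.3]
orientation: [3.141, 0.001, 1.72]
contact_force: [-1.6, 1.4, 0.2]
finger_gap: -0.1
```

{"name": "play_rows", "arguments": {
  "targets": "-2 0 0 0 1;-1 0 0 0 1;0 0 0 0 1"
}}

```text
time_s: 18.25
tcp_pos: [523.1, -29.8, 79.3]
orientation: [3.141, 0.0, 1.721]
contact_force: [-0.6, 1.6, 0.3]
finger_gap: 0.4
```

{"name": "play_rows", "arguments": {
  "targets": "-1.5 0 0 0 1;-1.5 0 0 0 1;0 0 0 0 1"
}}

```text
time_s: 18.62
tcp_pos: [523.1, -30.1, 79.4]
orientation: [-3.141, -0.004, 1.722]
contact_force: [-3.0, 8.6, 2.6]
finger_gap: 0.1
```

{"name": "play_rows", "arguments": {
  "targets": "-1.5 0 0 0 1;-1.5 0 0 0 1;0 0 0 0 1"
}}

```text
time_s: 19.0
tcp_pos: [523.0, -30.1, 79.4]
orientation: [-3.14, -0.008, 1.724]
contact_force: [-5.6, 14.7, 6.2]
finger_gap: 0.2
```

{"name": "play_rows", "arguments": {
  "targets": "4 0 0 0 1;8 0 0 0 1;20 0 0 0 1;30 0 0 0 1;30 0 0 0 1;20 0 -20 0 1;0 0 -40 0 1;0 0 -40 0 1;0 0 0 0 1"
}}

```text
time_s: 20.12
tcp_pos: [509.7, 75.0, 182.2]
orientation: [3.134, -0.001, 1.72]
contact_force: [0.4, 0.6, 0.4]
finger_gap: -0.5
```

{"name": "play_rows", "arguments": {
  "targets": "40 0 0 0 1;40 0 0 0 1;40 -10 0 0 1;0 0 0 0 1"
}}

```text
time_s: 20.62
tcp_pos: [477.8, 195.2, 178.1]
orientation: [-3.14, 0.0, 1.726]
contact_force: [0.3, -0.3, -0.2]
finger_gap: 0.1
```

Run:
```python
from go import *
need(W(19,0),80,98.3)
snap('side','s14',(200,130,370,280),4.5)
snap('side','s14f')
snap('top','t14',(220,135,400,255),4.4)
```

```text
tool shift -230.5 9.3 98.1 turn 0.6 tcp [477.8 195.2 178.1] reader [-211.4  -11.8] F [ 0.3 -0.3 -0.2] 20.625
```

View pics/s14.png

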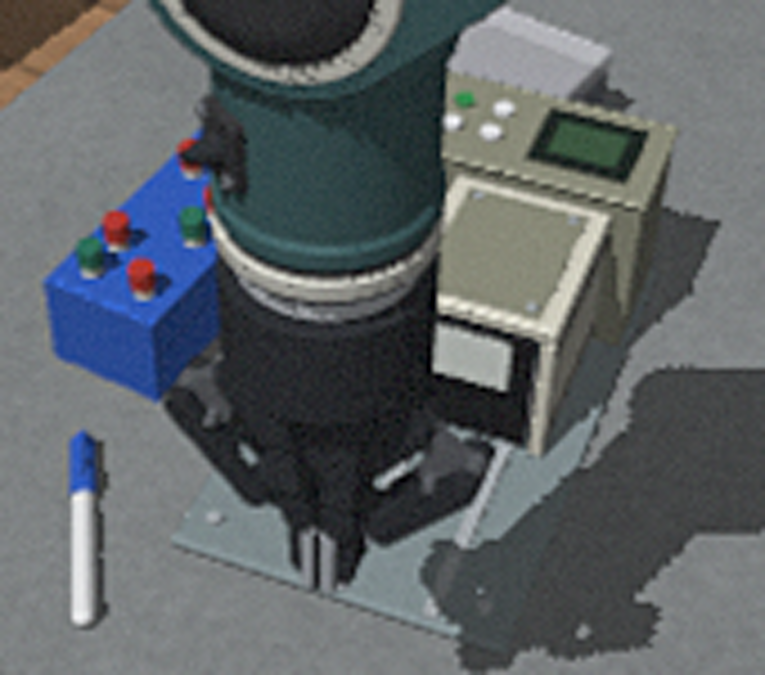

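View pics/t14.png

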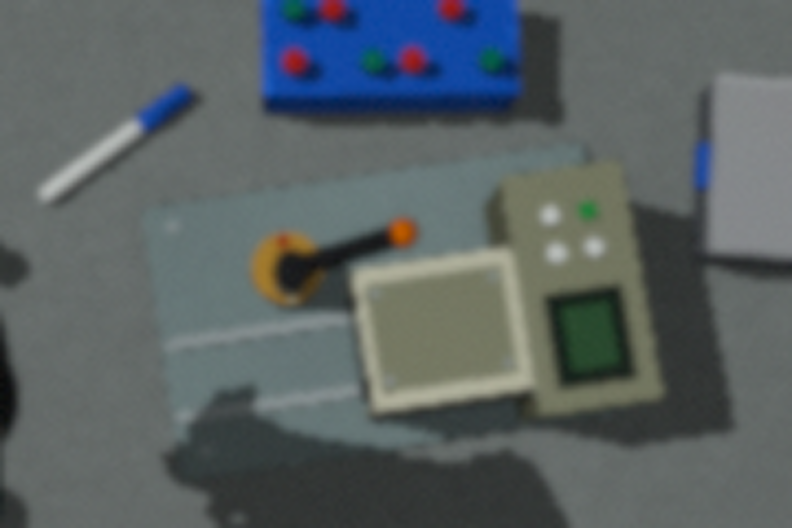

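{"name": "play_rows", "arguments": {
  "targets": "40 -30 0 0 1;40 -30 0 0 1;40 -30 0 0 1;0 0 0 0 1;0 0 0 0 1"
}}

```text
time_s: 21.4
tcp_pos: [373.4, 296.4, 179.3]
orientation: [3.141, 0.0, 1.719]
contact_force: [0.7, -0.9, 0.9]
finger_gap: 0.1
```

Run:
```python
from go import *
p,d=snap('side','s15',(260,160,350,250),6.5)
import glob
f,cx,cy,T=cal('side')
v,u=np.mgrid[0:420,0:560]
C=np.stack([(u-cx)/f*d,(v-cy)/f*d,d],-1)@T[:3,:3].T+T[:3,3]
c,s=np.cos(P[2]),np.sin(P[2]); dx=C[...,0]-P[0]; dy=C[...,1]-P[1]
rx=c*dx+s*dy; ry=-s*dx+c*dy; z=C[...,2]
ok=(d>0)&(rx>5)&(rx<55)
def st(n,m):
    m=m&ok; print(n,m.sum(),np.median(rx[m]).round(2),rx[m].std().round(2), ry[m].mean().round(), z[m].mean().round())
st('plate low',(abs(ry)<28)&(z>22)&(z<55))
st('pad',(abs(ry)<18)&(z>64)&(z<90))
for n,m in (('left wall',(ry>36)&(ry<50)&(z>20)&(z<95)),('right wall',(ry<-38)&(ry>-46)&(z>20)&(z<95)),('lip',(abs(ry)<30)&(z>97)&(z<105))): st(n,m)
for vv in range(190,240,4): print(vv,[(int(ry[vv,k]),int(z[vv,k]),round(float(rx[vv,k]),1)) for k in range(288,324,4)])
```

```text
plate low 0 nan nan nan nan
pad 0 nan nan nan nan
left wall 0 nan nan nan nan
right wall 0 nan nan nan nan
lip 0 nan nan nan nan
190 [(-93, 514, -376.3), (-96, 515, -375.7), (-100, 517, -376.6), (-104, 519, -377.2), (-107, 519, -375.7), (-110, 519, -375.0), (-114, 520, -374.5), (-117, 520, -372.8), (-120, 519, -371.0)]
194 [(-94, 512, -378.4), (-97, 513, -378.4), (-101, 513, -377.1), (-105, 515, -378.2), (-108, 515, -376.7), (-111, 516, -376.2), (-114, 517, -375.8), (-117, 517, -374.4), (-120, 516, -372.2)]
198 [(-94, 508, -379.9), (-98, 510, -380.3), (-102, 511, -379.5), (-105, 512, -379.3), (-108, 512, -377.8), (-112, 512, -377.0), (-115, 513, -376.9), (-118, 514, -375.7), (-121, 513, -373.8)]
202 [(-95, 504, -380.1), (-99, 507, -381.5), (-102, 508, -381.1), (-105, 507, -378.8), (-109, 508, -379.1), (-112, 510, -379.0), (-115, 508, -376.5), (-118, 508, -375.2), (-122, 508, -373.9)]
206 [(-95, 501, -381.8), (-99, 502, -381.7), (-103, 503, -381.2), (-106, 503, -380.1), (-109, 504, -379.4), (-112, 504, -377.9), (-116, 504, -376.8), (-119, 504, -375.8), (-122, 505, -374.8)]
210 [(-96, 
[... 924 characters left out ...]
373.6), (-124, 478, -373.6)]
230 [(-94, 460, -373.9), (-98, 463, -374.6), (-102, 463, -373.5), (-107, 468, -376.2), (-111, 470, -376.4), (-114, 471, -376.1), (-118, 472, -375.1), (-121, 470, -372.3), (-125, 471, -371.7)]
234 [(-90, 438, -360.6), (-98, 455, -373.0), (-102, 456, -372.2), (-105, 456, -371.0), (-109, 457, -370.3), (-113, 457, -369.1), (-117, 458, -368.4), (-120, 458, -366.5), (-124, 457, -364.7)]
238 [(-90, 432, -361.2), (-95, 437, -363.1), (-99, 438, -362.6), (-103, 439, -362.1), (-108, 445, -365.5), (-112, 446, -364.5), (-116, 449, -365.3), (-120, 449, -364.0), (-122, 440, -354.8)]
  return _methods._mean(a, axis=axis, dtype=dtype,
  ret = ret.dtype.type(ret / rcount)
  ret = _var(a, axis=axis, dtype=dtype, out=out, ddof=ddof,
  arrmean = um.true_divide(arrmean, div, out=arrmean,
  ret = ret.dtype.type(ret / rcount)
<stdin>:11: RuntimeWarning: Mean of empty slice.
```

View pics/s15.png

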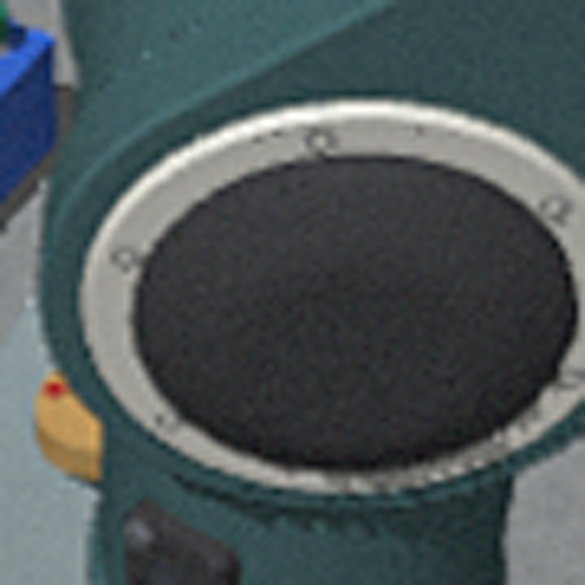

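{"name": "play_rows", "arguments": {
  "targets": "40 -28 -10 0 1;46 -28 -10 0 1;46 -28 -10 0 1;46 -28 -10 0 1;46 -28 -10 0 1;46 -20 0 0 1;0 0 0 0 1;0 0 0 0 1"
}}

```text
time_s: 22.45
tcp_pos: [176.0, 539.4, 228.9]
orientation: [3.141, 0.001, 1.717]
contact_force: [0.3, -0.3, -0.4]
finger_gap: 0.1
```

```bash
cat > chk.py <<'E'
from go import *
p,d=snap('side','s16',(240,150,350,260),5.3)
snap('side','s16f')
snap('top','t16f')
f,cx,cy,T=cal('side')
v,u=np.mgrid[0:420,0:560]
C=np.stack([(u-cx)/f*d,(v-cy)/f*d,d],-1)@T[:3,:3].T+T[:3,3]
c,s=np.cos(P[2]),np.sin(P[2]); dx=C[...,0]-P[0]; dy=C[...,1]-P[1]
rx=c*dx+s*dy; ry=-s*dx+c*dy; z=C[...,2]
ok=(d>0)&(rx>5)&(rx<55)
def st(n,m):
    m=m&ok; print(n,m.sum(),np.median(rx[m]).round(2),rx[m].std().round(2), ry[m].mean().round(), z[m].mean().round())
st('plate low',(abs(ry)<28)&(z>22)&(z<55))
st('pad',(abs(ry)<18)&(z>64)&(z<90))
for n,m in (('left wall',(ry>38)&(ry<46)&(z>20)&(z<95)),('right wall',(ry<-38)&(ry>-46)&(z>20)&(z<95)),('lip',(abs(ry)<30)&(z>98)&(z<104))): st(n,m)
E
python3 chk.py
```

```text
plate low 192 28.7 1.12 -1.0 39.0
pad 106 28.26 1.06 -1.0 77.0
left wall 80 29.59 3.85 42.0 59.0
right wall 92 30.9 8.62 -42.0 59.0
lip 35 28.75 1.25 -1.0 102.0
```

View pics/s16.png

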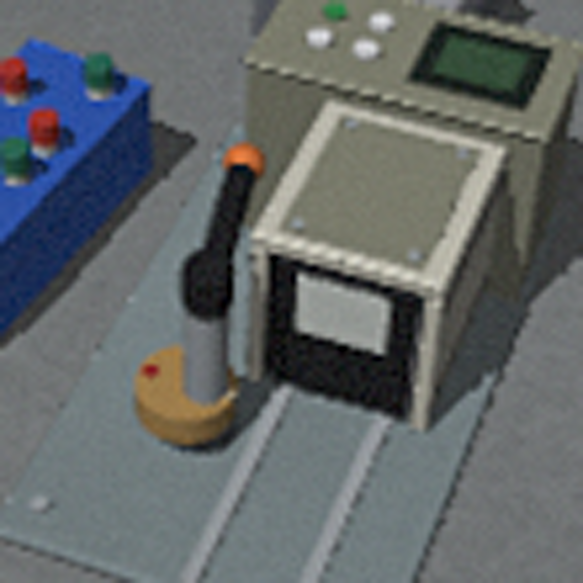

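View pics/t16f.png

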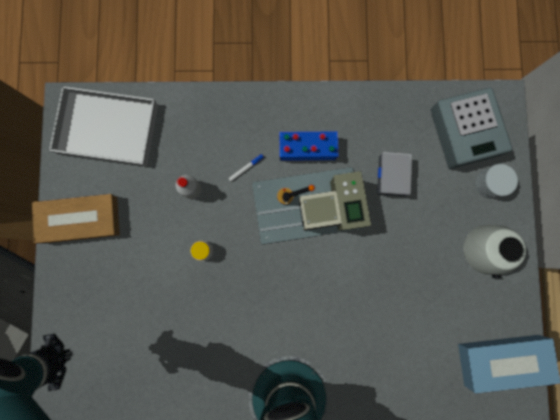

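Depth puts the end plate (28.3–28.7 mm) in the plane of the lip (28.75 mm). The cam's red dot points away from the carriage, no bystander has moved, and the arm is clear.

```bash
python3 -c "
from plant import r
print(r.finish_job())"
```

```text
the job is handed in; nothing more can be done
None
```

I turned the lever to the end of its travel and pushed the carriage home, then handed the job in at about 22.6 s of the 48 s allowed. No verdict was reported.

- **Cam:** with the fingers shut, I pushed the lever round about 120° until it stopped moving. The force on the tool was 4–6 N while it turned and 14–15 N at the stop. In the pictures afterwards the red dot pointed away from the carriage.
- **Carriage:** I pushed the end plate in slowly with about 2.5 N until it stopped; the force at the stop was about 17 N.
- **Flush check:** camera depth put the end plate at 28.3–28.7 mm and the upper lip of the chamber mouth at 28.75 mm. The two side walls read 29.6 and 30.9 mm with more scatter.
- **Bystanders:** by eye in the last top picture, all of them stood where they began. The arm was clear of everything when I handed in.

**Not checked directly:** the tubes were inside the chamber at the end and could not be seen. They looked upright after the cam was turned, before they went in.

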